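# Hold the follower rod of a grease gun drawn back for a cartridge change

## Task

The small grease gun lying on its side in the bench cradle needs a new cartridge, and the catch that should keep its follower rod drawn back is worn out. First relieve the pump: squeeze the trigger all the way towards the fixed grip and let it spring fully back. Then pull the T-handle of the rod straight out against its spring until the groove turned in the rod has just come out of the end cap (80 mm of travel; not much farther, or the follower is torn out of its sleeve), and keep it there: the program ends while the gripper is still holding the handle steady at the mark. Leave the catch dish, the spare cartridge and the loose screw cap where they stand.

Things in the scene. Friction and masses are not known exactly. Their poses are not given: they have to be found in the camera images.
- gun: Small grease gun on its side in a grey cradle (plate 105x170 mm) fixed to the worktop. Origin on the worktop below the barrel; z up. Barrel (48 mm dia., straps 53) level along y, axis 85 mm up, top parts below 125 mm. +y: pump head, spout bent down at y=158 mm. -y: dark end cap, then rod and T-handle. -x side: black grip and steel trigger. Only its place and yaw vary.
- grip_mid (a point): Centre of the gun's fixed black rubber grip, a level bar along the gun's x: 107 mm long, 20 mm thick in y, 30 mm high; this point is at gun (-83, 48, 85) mm. The trigger lies beside it on its +y side.
- trigger (a joint): Angle of the steel trigger, a blade 84 mm long, 9 mm thick, 17 mm high, centred 85 mm up, on a vertical pivot at gun x=-34, y=66.5 mm. 0 = sprung open: it runs from the pivot to -x, splayed 0.26 rad from the grip towards +y. 0.26 = squeezed home, parallel to the grip, 4 mm between. A spring returns it; home takes about 9 N at 58 mm from the pivot.
- squeeze_point (a point): Fixed on the gun at (-92, 54.5, 85) mm: midway between the outer faces of grip and trigger when squeezed home (16.5 mm to each along the gun's y). With the trigger open its outer face is 32 mm off towards +y here (35 mm at the edge of a 22 mm pad), the grip's still 16.5 mm towards -y. Free above and around for fingers that come down and close along gun y.
- cap_face (a point): Centre of the rear face (facing the gun's -y) of the knurled dark end cap, on the rod's axis, at gun (0, -110, 85) mm. The cap is 54 mm in diameter, its top 27 mm above this point. The rod comes out here.
- rod (a joint): How far the follower rod is drawn out, in m, along the gun's -y. 0 = fully in, where its spring keeps it; 0.080 = the mark: the whole 5 mm wide groove in the rod has just come out of the cap; end stop at 0.105. The spring pulls back with about 5 N at 0 and 12 N at the mark.
- t_handle (a point): Black T-handle on the 9 mm rod, moving with it: an upright round bar 14 mm in diameter, 80 mm high, with an 18 mm hub at half height. This point: centre of the bar on the rod's axis, 85 mm above the worktop; top 40 mm above it, bar bare from 9 mm above it; axes as the gun's. Rod fully in, it stands 43 mm behind the cap's rear face (36 mm free between bar and cap).
- dish: Shallow petri dish, 60 mm in diameter, 15 mm high, loose on the worktop under the gun's spout; origin at the centre of its underside. To be left alone.
- cartridge: Spare white grease cartridge, 41 mm in diameter, 110 mm high, standing loose on the worktop; origin at the centre of its underside. To be left alone.
- screw_cap: Loose blue plastic screw cap, 42 mm in diameter, 20 mm high, on the worktop; origin at the centre of its underside. To be left alone.

How it is judged:
By the outcome, as a careful person would: the job done as asked, in the order asked, and still so for the second after the job is handed in, while the arm keeps its last pose, push and grip.
It also fails if it takes over 48 s, if anything falls off the work surface, if the arm or the gripper's body presses on something with over 40 N, if the wrist force passes 120 N, or if a joint passes its speed limit or range.

## Robot

A 6-joint arm with a two-finger parallel gripper is mounted at the origin on a cart in front of the work surface, level with it; the furniture and walls round the work are solid. World frame = base frame: x ahead of the robot, y to its left, z up, the work surface at z = 0. Lengths are in m, angles in rad, forces in N, time in s.
With the tool pointing down it reaches from about 0.25 to 0.8 m from the base axis. Payload 3.9 kg.
Tool frame: the origin (TCP) lies midway between the tips of the shut fingers; the grasp point (between the pads) lies 19 mm behind it; z points along the fingers, y is the line along which they close (so a half turn about z gives the same grasp; the last joint's range is limited). The gripper opens to 85 mm and grips with 20 to 120 N. Pads are 22 mm wide; open, the fingers measure 114 mm over their backs; the gripper's body (76 mm by 85 mm) begins 54 mm behind the grasp point. The pads swing forward as they close: fully open they stand 13 mm farther back than shut.
Start: joints at [-1.212, 0.26, -0.138, 1.173, 0, 1.571], TCP at [0.184, -0.492, 0.231] pointing down, gripper open.
Joint ranges: [-2.78, 2.78], [-0.83, 1.72], [-1.28, 1.37], [-1.9, 2.12], [-1.57, 1.48], [-3.14, 3.14]. Speed limits (rad/s): [2.57, 2.57, 3.14, 3.14, 3.14, 3.14].

## Interface

Orientations are given as a rotation vector (axis times angle).
In Python, from bench import env, eyes, ticket gives the robot as it stands (env), with the cameras (eyes) and the job (ticket).
- The arm moves only by the tool hand_motion, called after "Emit:" as name(argument=value, ...) on one line, values as JSON. Schema: {"type":"object","properties":{"increments":{"type":"object","properties":{"moves":{"type":"array","items":{"type":"array","items":{"type":"number"},"minItems":7,"maxItems":7},"minItems":1,"maxItems":8}},"additionalProperties":false,"required":["moves"]},"force":{"type":"number"},"only":{"type":"string"},"quiet":{"type":"boolean"},"lines":{"type":"string"}},"required":["increments"],"additionalProperties":false}. increments is an object whose key "moves" holds a list of rows, 1 to 8 of them, each of 7 numbers: a rotation vector rx, ry, rz in rad, then dx, dy, dz in m, then the finger opening in m; each row shifts and turns the commanded pose from where the row before left it, along the tool's axes as they then stand; what a row does not reach is not made up. A row lasts 1/10 s, in which the tool goes at most 0.05 m and 0.15 rad, less where a joint would pass 70% of its speed; a pose out of reach is approached as far as the arm can. The fingers move at their own pace and stop on an object; force is the grip in N (left out, the last holds). Time passes only in rows, so rows that do not move let the fingers close. The tool returns the time, the measured TCP pose, the force, the opening and the grip force at its end. only (a regular expression) keeps the lines of the reply that match it, lines (a string "A,B") keeps lines A to B, and quiet returns only ok. Input that does not fit is refused with a message, and nothing moves.
- env.read_state(): the state, without advancing time (a new reading comes with each control period).
- eyes.read_camera(name): name is "side" or "top" or "wrist"; returns the picture (384x512x3 uint8, red, green, blue); there is no depth.
- eyes.calibration(name): a dict with "fx", "fy", "cx", "cy" (pixels), "position" and "orientation" of the camera in the world. Camera axes: x right, y down, z forward; pixel columns grow to the right and rows downward; lengths in m; the calibration is good to about 2 mm. A picture is of the moment at which its call begins: read the wrist's pose just before it. calibration takes no time and is no camera call; for the wrist camera it gives the pose at the moment of the call.
- ticket.hand_in(): hands the job in; it is judged then, once.
The state is a dict: "time_s": time; "qpos": joint angles; "qd": joint speeds; "effort": joint torques, N m; "tcp_pos": TCP position; "tcp_rot": TCP orientation; "contact_force": force on the tool from outside, world axes, zero at the start; "moment": the same for the moment, N m; "gripper_width": finger opening in m; "grasp_force": force on a finger pad.
Only numpy, scipy, OpenCV 4.12 (cv2) and the standard library are available. Lean on these libraries where they do the work, as an engineer would, in place of code of your own. Each camera call takes 0.05 s, during which the arm holds its last target. There are 200 camera calls.

## Working session

There is one attempt and no reset: what is moved stays moved. The work goes in short steps, Python scripts to look and compute and a tool call to move; the robot and the scene stay as the last step left them, time stands still between calls to the robot, and variables do not carry over. Pictures are saved under pics/ and viewed, at most 10 in all, crops included, and the job is handed in when it is done.

```bash
ls; mkdir -p pics; python3 - <<'E'
from bench import env, eyes, ticket
import cv2
for n in ("top","side"):
    c=eyes.calibration(n); print(n,c)
    cv2.imwrite(f"pics/{n}0.png",eyes.read_camera(n)[:,:,::-1])
s=env.read_state(); print({k:s[k] for k in("time_s","tcp_pos","tcp_rot","gripper_width")})
E
```

```text
bench.py
pics
top {'fx': 441.4260589584019, 'fy': 441.4260589584019, 'cx': 256.84956587586936, 'cy': 188.1915177327539, 'position': array([0.28799242, 0.13198303, 1.01199486]), 'orientation': array([-2.0653821 ,  2.14940311, -0.23643065])}
side {'fx': 397.3723315808721, 'fy': 397.3723315808721, 'cx': 254.7460961964165, 'cy': 193.35613384757488, 'position': array([0.39274099, 1.0373394 , 0.42768393]), 'orientation': array([-0.13472674,  2.53151635, -1.75086001])}
{'time_s': 0.1, 'tcp_pos': array([ 0.18413486, -0.49098885,  0.23052824]), 'tcp_rot': array([-3.08944190e+00, -5.60237088e-01,  5.56499127e-04]), 'gripper_width': 0.08523585492717642}
```

View pics/top0.png

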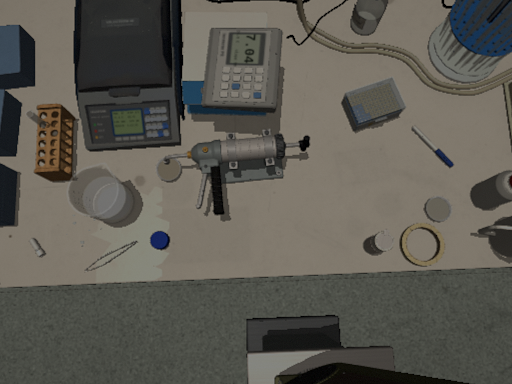

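View pics/side0.png

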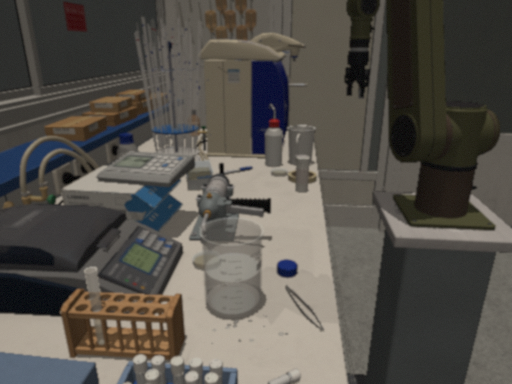

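Top view: the gun lies along the image with its handle at about (305,143), spout (167,160), grip end (220,212), trigger end (200,206), dish (170,170), screw cap (160,240). Side view: the gun is around (215,195). I'll crop both.

```bash
cat > h.py <<'E'
import numpy as np, cv2
from scipy.spatial.transform import Rotation as R
def ray(c,u,v):
    d=R.from_rotvec(c["orientation"]).as_matrix()@np.array([(u-c["cx"])/c["fx"],(v-c["cy"])/c["fy"],1])
    return np.array(c["position"]),d/np.linalg.norm(d)
def atz(c,u,v,z):
    p,d=ray(c,u,v); return p+d*(z-p[2])/d[2]
def tri(obs):
    A=np.zeros((3,3));b=np.zeros(3)
    for c,u,v in obs:
        p,d=ray(c,u,v);M=np.eye(3)-np.outer(d,d);A+=M;b+=M@p
    x=np.linalg.solve(A,b)
    return x,[np.linalg.norm((np.eye(3)-np.outer(ray(c,u,v)[1],ray(c,u,v)[1]))@(x-c["position"])) for c,u,v in obs]
def proj(c,X):
    q=R.from_rotvec(c["orientation"]).as_matrix().T@(np.array(X)-c["position"])
    return np.array([c["fx"]*q[0]/q[2]+c["cx"],c["fy"]*q[1]/q[2]+c["cy"]])
E
python3 - <<'E'
import cv2,numpy as np
from h import *
from bench import env, eyes, ticket
t=cv2.imread("pics/top0.png")[120:220,150:320]; s=cv2.imread("pics/side0.png")[150:250,180:290]
a=cv2.resize(t,None,fx=4,fy=4,interpolation=cv2.INTER_CUBIC)
b=cv2.resize(s,None,fx=4,fy=4,interpolation=cv2.INTER_CUBIC)
a=cv2.convertScaleAbs(a,alpha=1.6); b=cv2.convertScaleAbs(b,alpha=1.6)
cv2.imwrite("pics/ta.png",a);cv2.imwrite("pics/sb.png",b)
c=eyes.calibration("top")
for u,v,z in((305,143,.125),(217,180,.1),(220,212,.1),(165,161,.085),(285,146,.11)):print(u,v,atz(c,u,v,z).round(3))
E
```

```text
305 143 [0.579 0.019 0.125]
217 180 [0.512 0.208 0.1  ]
220 212 [0.443 0.203 0.1  ]
165 161 [0.563 0.321 0.085]
285 146 [0.578 0.06  0.11 ]
```

View pics/ta.png

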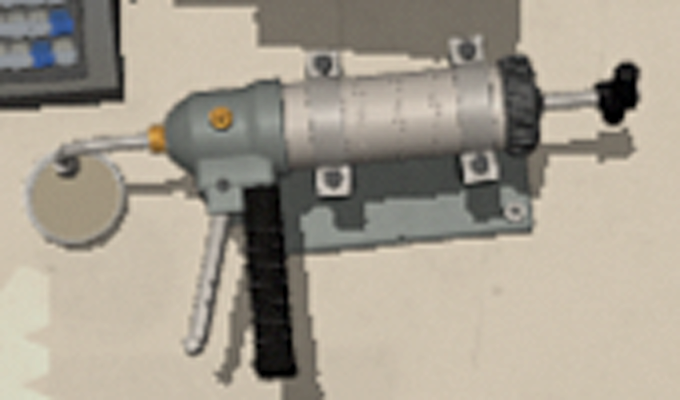

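View pics/sb.png

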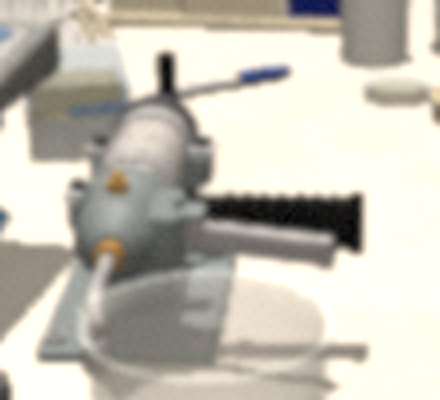

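The crops show, in crop pixels at 4x:

- **Top crop:** handle top (627,74), cap rear edge (538,106), grip end (277,370), trigger tip (194,348), spout bend (62,158).
- **Side crop:** handle top (166,56), grip end centre (360,222), trigger tip (333,246).

The transparent beaker stands in front of the gun in the side view.

```bash
python3 - <<'E'
from h import *
from bench import env, eyes, ticket
from scipy.optimize import least_squares
T=eyes.calibration("top");S=eyes.calibration("side")
ft=lambda x,y:((x+.5)/4-.5+150,(y+.5)/4-.5+120)
fs=lambda x,y:((x+.5)/4-.5+180,(y+.5)/4-.5+150)
tt,ts=ft(627,74),fs(166,56); print("Ttop",tri([(T,*tt),(S,*ts)]))
gt,gs=ft(277,370),fs(360,222); print("gripend",tri([(T,*gt),(S,*gs)]))
rt,rs=ft(194,348),fs(333,246); print("trig",tri([(T,*rt),(S,*rs)]))
obs=[(T,tt,(0,-153,125)),(S,ts,(0,-153,125)),(T,gt,(-136.5,48,85)),(S,gs,(-136.5,48,85)),(T,rt,(-115,88,88)),(S,rs,(-115,88,85)),(T,ft(538,106),(0,-110,97)),(T,ft(62,158),(0,158,85))]
W=lambda p,X:np.array([p[0],p[1],p[3]])+R.from_euler("z",p[2]).apply(np.array(X)/1000)
f=lambda p:np.concatenate([proj(c,W(p,X))-np.array(o) for c,o,X in obs])
r=least_squares(f,[.57,.16,0,0],loss="soft_l1");print(r.x,f(r.x).reshape(-1,2).round(1))
for n,X in(("T",(0,-153,85)),("sq",(-92,54.5,85)),("grip",(-83,48,85)),("cap",(0,-110,85)))  :print(n,W(r.x,X).round(4))
s=env.read_state();print(R.from_rotvec(s["tcp_rot"]).as_matrix().round(3))
E
```

```text
Ttop (array([0.59212309, 0.0147777 , 0.12197989]), [np.float64(0.001795986049715979), np.float64(0.0017959860497160029)])
gripend (array([0.44644807, 0.20627763, 0.08515917]), [np.float64(0.001283687278027742), np.float64(0.0012836872780278173)])
trig (array([0.45871458, 0.24978105, 0.08854742]), [np.float64(0.0005578614094498321), np.float64(0.0005578614094498979)])
[ 5.80142932e-01  1.68063746e-01  6.80649342e-02 -3.59327219e-04] [[-0.2 -0.5]
 [ 1.1 -0.7]
 [-0.1  2.1]
 [ 3.1  0.5]
 [ 0.9 -0.5]
 [-0.   1.4]
 [ 1.  -2.3]
 [-2.1 -0.9]]
T [0.5905 0.0154 0.0846]
sq [0.4846 0.2162 0.0846]
grip [0.4941 0.2103 0.0846]
cap [0.5876 0.0583 0.0846]
[[ 0.936  0.351 -0.001]
 [ 0.351 -0.936  0.002]
 [-0.    -0.002 -1.   ]]
```

Emit:
hand_motion(increments={"moves": [[0,0,0.1455,0,0,0,0.085],[0,0,0.1455,0,0,0,0.085],[0,0,0,0.022,-0.0428,0,0.085],[0,0,0,0.022,-0.0428,0,0.085],[0,0,0,0.022,-0.0428,0,0.085],[0,0,0,0.022,-0.0428,0,0.085],[0,0,0,0.022,-0.0428,0,0.085],[0,0,0,0.022,-0.0428,0,0.085]]}, force=30)

```text
time_s: 0.9
tcp_pos: [0.2987, -0.2245, 0.2311]
tcp_rot: [-3.14, -0.105, -0.0]
contact_force: [1.4, -0.5, 0.0]
gripper_width: 0.0853
grasp_force: 0.0
```

Emit:
hand_motion(increments={"moves": [[0,0,0,0.022,-0.0428,0,0.085],[0,0,0,0.022,-0.0428,0,0.085],[0,0,0,0.022,-0.0428,0,0.085],[0,0,0,0.022,-0.0428,0,0.085],[0,0,0,0.022,-0.0428,0,0.085],[0,0,0,0.022,-0.0428,0,0.085],[0,0,0,0.022,-0.0428,0,0.085],[0,0,0,0.022,-0.0428,0,0.085]]})

```text
time_s: 1.7
tcp_pos: [0.4551, 0.0772, 0.2322]
tcp_rot: [-3.089, -0.213, 0.007]
contact_force: [-0.4, -0.1, -0.2]
gripper_width: 0.085
grasp_force: 0.0
```

Emit:
hand_motion(increments={"moves": [[0,0,0,0.01,-0.04,0,0.085],[0,0,0,0,0,0,0.085]]})

```text
time_s: 1.9
tcp_pos: [0.4637, 0.0972, 0.2342]
tcp_rot: [-3.068, -0.253, 0.01]
contact_force: [-0.9, 0.3, -0.3]
gripper_width: 0.0849
grasp_force: 0.0
```

```bash
python3 - <<'E'
from h import *
from bench import env, eyes, ticket
c=eyes.calibration("wrist");s=env.read_state()
im=eyes.read_camera("wrist");print(c,s["tcp_pos"],s["tcp_rot"],s["time_s"])
np.save("w1.npy",c,allow_pickle=True)
cv2.imwrite("pics/w1.png",cv2.convertScaleAbs(im[:,:,::-1],alpha=1.4))
E
```

```text
{'fx': 308.0634868311224, 'fy': 308.0634868311224, 'cx': 257.14962613295705, 'cy': 191.6815520791665, 'position': array([0.54404734, 0.10208243, 0.37731045]), 'orientation': array([ 2.23630063, -1.87789102, -0.36944308])} [0.46369342 0.09720559 0.23416696] [-3.06774076 -0.25292444  0.00958436] 1.9
```

View pics/w1.png

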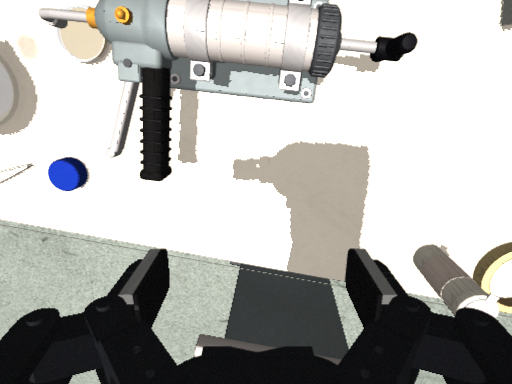

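The wrist view shows the handle's top disk at (406,42), grip end (155,178), trigger tip (112,155), spout bend (46,15) and screw cap (68,173). I'll refit using all three views.

```bash
cat > fit.py <<'E'
from h import *
from bench import env, eyes, ticket
from scipy.optimize import least_squares
T=eyes.calibration("top");S=eyes.calibration("side");C=np.load("w1.npy",allow_pickle=True).item()
ft=lambda x,y:((x+.5)/4-.5+150,(y+.5)/4-.5+120)
fs=lambda x,y:((x+.5)/4-.5+180,(y+.5)/4-.5+150)
th=(0,-153,125);g=(-136.5,48,85);tr=(-115,88,88)
obs=[(T,ft(627,74),th),(S,fs(166,56),th),(T,ft(277,370),g),(S,fs(360,222),g),(T,ft(194,348),tr),(S,fs(333,246),tr),
(C,(406,42),th),(C,(155.5,178),(-136.5,48,100)),(C,(112,155),(-115,88,93)),(C,(46,15),(0,158,87))]
print("Ttop",tri([(c,*o) for c,o,X in obs if X is th]))
print("Ttop T+C",tri([(c,*o) for c,o,X in obs if X is th and c is not S]))
W=lambda p,X:np.array([p[0],p[1],p[3]])+R.from_euler("z",p[2]).apply(np.array(X)/1000)
f=lambda p:np.concatenate([proj(c,W(p,X))-np.array(o) for c,o,X in obs])
r=least_squares(f,[.57,.16,0,0],loss="soft_l1")
P=r.x
E
python3 - <<'E'
from fit import *
print(P.round(4),f(P).reshape(-1,2).round(1).tolist())
s=env.read_state();M=R.from_rotvec(s["tcp_rot"]).as_matrix();print(M.round(3),s["qpos"].round(3))
for n,X in(("T",(0,-153,85)),("sq",(-92,54.5,85))):
    w=W(P,X);print(n,w.round(4))
    print(M.T@(w-s["tcp_pos"]))
E
```

```text
Ttop (array([0.59256284, 0.01518216, 0.12197126]), [np.float64(0.0022791885301990753), np.float64(0.0013684435019174846), np.float64(0.0010530185931283732)])
Ttop T+C (array([0.59476419, 0.012689  , 0.11113021]), [np.float64(0.0009570017960302711), np.float64(0.0009570017960303439)])
[ 0.5834  0.1672  0.0679 -0.005 ] [[-0.1, -1.3], [0.1, 0.9], [0.4, 1.0], [1.7, 2.2], [1.5, -1.7], [-1.5, 1.9], [0.6, 0.3], [-1.5, 1.9], [4.4, -2.5], [-9.7, 0.2]]
[[ 0.987  0.162 -0.012]
 [ 0.163 -0.985  0.061]
 [-0.002 -0.062 -0.998]] [ 0.162  0.17  -0.251  1.152  0.063  3.141]
T [0.5937 0.0145 0.08  ]
[0.11651479 0.11112083 0.14718193]
sq [0.4879 0.2153 0.08  ]
[ 0.04468972 -0.1037653   0.16079668]
```

The last joint has reached its limit (3.14), so I'll take the half turn and then look again from the other side.

Emit:
hand_motion(increments={"moves": [[0,0,-0.15,0,0,0,0.085],[0,0,-0.15,0,0,0,0.085],[0,0,-0.15,0,0,0,0.085],[0,0,-0.15,0,0,0,0.085],[0,0,-0.15,0,0,0,0.085],[0,0,-0.15,0,0,0,0.085],[0,0,-0.15,0,0,0,0.085],[0,0,-0.15,0,0,0,0.085]]}, quiet=true)

```text
ok
```

Emit:
hand_motion(increments={"moves": [[0,0,-0.15,0,0,0,0.085],[0,0,-0.15,0,0,0,0.085],[0,0,-0.15,0,0,0,0.085],[0,0,-0.15,0,0,0,0.085],[0,0,-0.15,0,0,0,0.085],[0,0,-0.15,0,0,0,0.085],[0,0,-0.15,0,0,0,0.085],[0,0,-0.15,0,0,0,0.085]]}, quiet=true)

```text
ok
```

Emit:
hand_motion(increments={"moves": [[0,0,-0.15,0,0,0,0.085],[0,0,-0.15,0,0,0,0.085],[0,0,-0.15,0,0,0,0.085],[0,0,-0.15,0,0,0,0.085],[0,0,0,0,0,0,0.085]]})

```text
time_s: 4.05
tcp_pos: [0.4617, 0.0945, 0.2345]
tcp_rot: [0.029, -3.129, -0.096]
contact_force: [0.2, -0.7, 0.0]
gripper_width: 0.085
grasp_force: 0.0
```

```bash
cat > go.py <<'E'
# go(target tcp, gun yaw): tool-axis correction from the present pose (tool y along +gun y, z down)
from fit import *
def go(X,yaw):
    s=env.read_state();A=R.from_rotvec(s["tcp_rot"])
    Rt=np.array([[-np.cos(yaw),-np.sin(yaw),0],[-np.sin(yaw),np.cos(yaw),0],[0,0,-1.]])
    Rt[:,0]=np.cross(Rt[:,1],Rt[:,2])
    rv=(A.inv()*R.from_matrix(Rt)).as_rotvec()
    print("tcp",s["tcp_pos"].round(4),"t",s["time_s"],"rot",rv.round(4),"d now",A.inv().apply(np.array(X)-s["tcp_pos"]).round(4),"d after turn",(Rt.T@(np.array(X)-s["tcp_pos"])).round(4),"q",s["qpos"].round(2))
E
python3 - <<'E'
from go import *
X=W(P,(-92,54.5,0));X[2]=.22;go(X,P[2])
E
```

```text
Ttop (array([0.59256284, 0.01518216, 0.12197126]), [np.float64(0.0022791885301990753), np.float64(0.0013684435019174846), np.float64(0.0010530185931283732)])
Ttop T+C (array([0.59476419, 0.012689  , 0.11113021]), [np.float64(0.0009570017960302711), np.float64(0.0009570017960303439)])
tcp [0.4617 0.0945 0.2345] t 4.05 rot [ 0.0617 -0.0091 -0.0492] d now [-0.0287  0.1192  0.0215] d after turn [-0.0343  0.1187  0.0145] q [ 0.16  0.17 -0.25  1.15  0.06  0.14]
```

Emit:
hand_motion(increments={"moves": [[0.0617,-0.0091,-0.0492,0,0,0,0.085],[0,0,0,-0.009,0.03,-0.01,0.085],[0,0,0,-0.009,0.03,-0.01,0.085],[0,0,0,-0.009,0.03,0,0.085],[0,0,0,-0.007,0.03,0,0.085],[0,0,0,0,0,0,0.085],[0,0,0,0,0,0,0.085],[0,0,0,0,0,0,0.085]]}, lines="1,3")

```text
time_s: 4.85
tcp_pos: [0.4878, 0.2165, 0.2545]
tcp_rot: [-0.106, 3.14, -0.0]
```

```bash
python3 - <<'E'
from go import *
c=eyes.calibration("wrist");im=eyes.read_camera("wrist");np.save("w2.npy",c,allow_pickle=True)
cv2.imwrite("pics/w2.png",cv2.resize(cv2.convertScaleAbs(im[:,:,::-1],alpha=1.4),(768,576),interpolation=cv2.INTER_CUBIC))
X=W(P,(-92,54.5,0));X[2]=.22;go(X,P[2])
for n in ((0,-153,120),(-136.5,48,100),(-115,88,93),(0,158,87)):print(proj(c,W(P,n))*1.5)
E
```

```text
Ttop (array([0.59256284, 0.01518216, 0.12197126]), [np.float64(0.0022791885301990753), np.float64(0.0013684435019174846), np.float64(0.0010530185931283732)])
Ttop T+C (array([0.59476419, 0.012689  , 0.11113021]), [np.float64(0.0009570017960302711), np.float64(0.0009570017960303439)])
tcp [0.4879 0.2164 0.2546] t 4.9 rot [-0.      0.0003 -0.0006] d now [ 0.0001 -0.0011  0.0346] d after turn [ 0.0001 -0.0011  0.0346] q [ 0.42  0.27 -0.07  1.24 -0.    0.35]
[ 85.14752376 394.97708324]
[372.75468103 192.44056747]
[432.62742464 223.55560811]
[519.06572876 371.85095464]
```

View pics/w2.png

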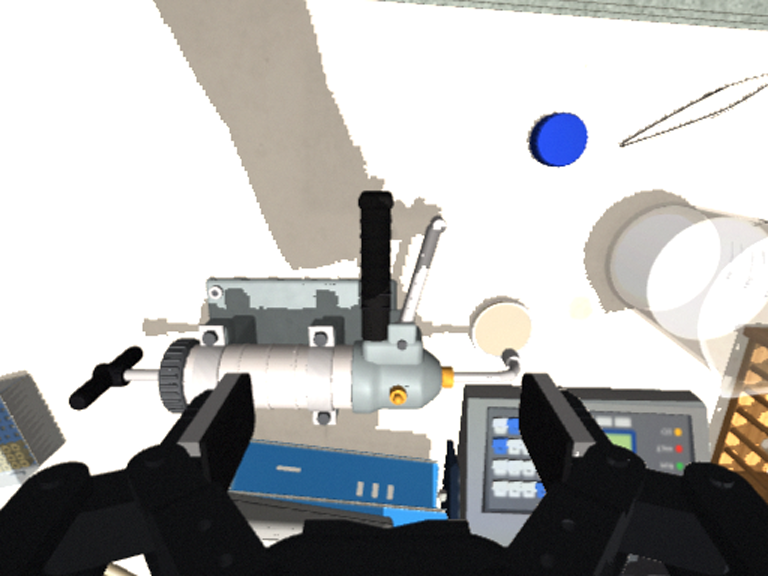

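Wrist view 2 (1.5x scale): handle top (79,400), grip end top edge about (376,204) with its lower edge at (376,193), trigger tip (438,222). The barrel lies level in the image, so the yaw is right. I'll refit with this still view.

```bash
cat > fit.py <<'E'
from h import *
from bench import env, eyes, ticket
from scipy.optimize import least_squares
T=eyes.calibration("top");S=eyes.calibration("side");C=np.load("w2.npy",allow_pickle=True).item()
ft=lambda x,y:((x+.5)/4-.5+150,(y+.5)/4-.5+120)
fs=lambda x,y:((x+.5)/4-.5+180,(y+.5)/4-.5+150)
fw=lambda x,y:((x+.5)/1.5-.5,(y+.5)/1.5-.5)
th=(0,-153,125);g=(-136.5,48,85);tr=(-115,88,88)
obs=[(T,ft(627,74),th),(S,fs(166,56),th),(T,ft(277,370),g),(S,fs(360,222),g),(T,ft(194,348),tr),(S,fs(333,246),tr),
(C,fw(80,399),th),(C,fw(376,198),g),(C,fw(438,222),(-115,88,91))]
W=lambda p,X:np.array([p[0],p[1],p[3]])+R.from_euler("z",p[2]).apply(np.array(X)/1000)
f=lambda p:np.concatenate([proj(c,W(p,X))-np.array(o) for c,o,X in obs])
P=least_squares(f,[.57,.16,0,0],loss="soft_l1").x
if __name__=="__main__":
    for q in (th,g):
        print(tri([(c,*o) for c,o,X in obs if X is q]), tri([(c,*o) for c,o,X in obs if X is q and c is not S])[0], tri([(c,*o) for c,o,X in obs if X is q and c is not T])[0])
    print(P.round(4),f(P).reshape(-1,2).round(1).tolist())
E
python3 fit.py; python3 - <<'E'
from go import *
X=W(P,(-92,54.5,0));X[2]=.061;go(X,P[2])
print(W(P,(0,-153,85)))
E
```

```text
(array([0.59221253, 0.01503338, 0.12197666]), [np.float64(0.001919809362256124), np.float64(0.001691854904728184), np.float64(0.00037944232613800426)]) [0.59117988 0.01518232 0.12216112] [0.59313363 0.01525595 0.12221238]
(array([0.44705293, 0.20701909, 0.08542171]), [np.float64(0.002063863671583982), np.float64(0.0006612285210924503), np.float64(0.0015099702730056628)]) [0.45065773 0.20793067 0.05843522] [0.44793631 0.20782228 0.08604888]
[ 0.5821  0.1688  0.0639 -0.0013] [[-0.7, -1.0], [0.6, -0.3], [-0.7, 1.2], [2.1, 1.1], [0.3, -1.5], [-1.1, 0.7], [-0.4, 0.5], [0.6, -5.8], [-1.0, 0.7]]
tcp [0.4879 0.2164 0.2546] t 4.9 rot [-0.      0.0003  0.0034] d now [0.0012 0.001  0.1936] d after turn [0.0011 0.001  0.1936] q [ 0.42  0.27 -0.07  1.24 -0.    0.35]
[0.59183353 0.01616186 0.08370018]
```

The fit is consistent to about 2 mm (handle top z measured 0.122 against 0.125, grip 0.086 against 0.085). I'm descending on the squeeze point.

Emit:
hand_motion(increments={"moves": [[0,0,0,0,0.0025,0.03,0.085],[0,0,0,0,0,0.04,0.085],[0,0,0,0,0,0.04,0.085],[0,0,0,0,0,0.03,0.085],[0,0,0,0,0,0.02,0.085],[0,0,0,0,0,0.015,0.085],[0,0,0,0,0,0.015,0.085],[0,0,0,0,0,0,0.085]]}, force=30)

```text
time_s: 5.7
tcp_pos: [0.4866, 0.2184, 0.0629]
tcp_rot: [0.106, -3.137, 0.002]
contact_force: [-1.2, -0.7, -0.2]
gripper_width: 0.0846
grasp_force: 0.0
```

```bash
python3 - <<'E'
from bench import env, eyes, ticket
import cv2
im=eyes.read_camera("wrist")
cv2.imwrite("pics/w3.png",cv2.convertScaleAbs(im[:,:,::-1],alpha=1.6))
E
```

```text
(no output)
```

View pics/w3.png

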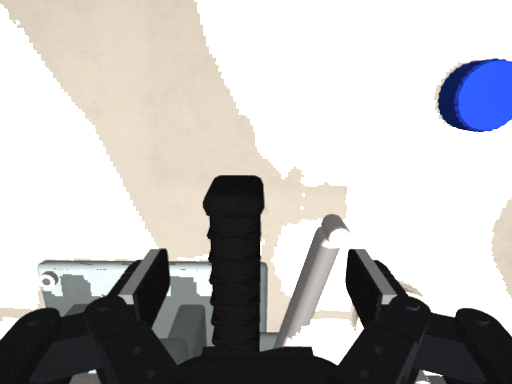

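The grip at (237,270) and the trigger at (310,280) are both between the open pads, at (140,290) and (372,290), with no contact. Closing.

Emit:
hand_motion(increments={"moves": [[0,0,0,0,0,0,0.06],[0,0,0,0,0,0,0.045],[0,0,0,0,0,0,0.03],[0,0,0,0,0,0,0.02],[0,0,0,0,0,0,0.02],[0,0,0,0,0,0,0.02]]}, force=40)

```text
time_s: 6.35
tcp_pos: [0.4898, 0.2153, 0.0667]
tcp_rot: [-0.106, 3.135, -0.016]
contact_force: [0.7, -13.9, 14.0]
gripper_width: 0.0316
grasp_force: 41.2
```

Emit:
hand_motion(increments={"moves": [[0,0,0,0,0,0,0.02],[0,0,0,0,0,0,0.02],[0,0,0,0,0,0,0.02],[0,0,0,0,0,0,0.02]]})

```text
time_s: 6.75
tcp_pos: [0.4898, 0.2153, 0.0667]
tcp_rot: [-0.106, 3.135, -0.015]
contact_force: [0.2, -15.8, 13.7]
gripper_width: 0.0317
grasp_force: 41.2
```

Width 31.7 mm with steady force means the trigger is home. I'm releasing, then checking that it springs back.

Emit:
hand_motion(increments={"moves": [[0,0,0,0,0,0,0.085],[0,0,0,0,0,0,0.085],[0,0,0,0,0,0,0.085],[0,0,0,0,0,0,0.085],[0,0,0,0,0,0,0.085],[0,0,0,0,0,0,0.085],[0,0,0,0,0,0,0.085]]})

```text
time_s: 7.45
tcp_pos: [0.4882, 0.2203, 0.0644]
tcp_rot: [-0.11, 3.139, 0.001]
contact_force: [0.3, -0.5, 0.1]
gripper_width: 0.0848
grasp_force: 0.0
```

Emit:
hand_motion(increments={"moves": [[0,0,0,0,0,-0.01,0.085],[0,0,0,0,0,-0.03,0.085],[0,0,0,0,0,-0.04,0.085],[0,0,0,0,0,-0.04,0.085],[0,0,0,0,0,-0.03,0.085],[0,0,0,0,0,0,0.085],[0,0,0,0,0,0,0.085]]})

```text
time_s: 8.15
tcp_pos: [0.4888, 0.2204, 0.2158]
tcp_rot: [-0.109, 3.136, 0.002]
contact_force: [-0.5, -0.0, 0.0]
gripper_width: 0.085
grasp_force: 0.0
```

```bash
python3 - <<'E'
from go import *
im=eyes.read_camera("wrist")
cv2.imwrite("pics/w4.png",cv2.convertScaleAbs(im[:,:,::-1],alpha=1.6))
X=W(P,(0,-153,0));X[2]=.21;go(X,P[2])
E
```

```text
tcp [0.488  0.2201 0.2145] t 8.2 rot [0.0005 0.0008 0.0058] d now [-0.0894 -0.2107  0.0045] d after turn [-0.0906 -0.2101  0.0045] q [ 0.42  0.28 -0.15  1.14  0.    0.35]
```

View pics/w4.png

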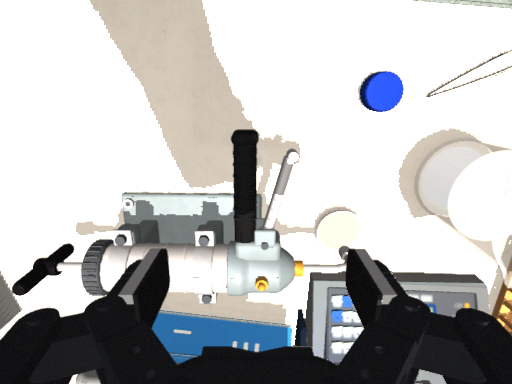

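The trigger has sprung open again, with its tip at (293,157). Moving above the T-handle.

Emit:
hand_motion(increments={"moves": [[0,0,0.0058,-0.013,-0.03,0,0.05],[0,0,0,-0.013,-0.03,0,0.044],[0,0,0,-0.013,-0.03,0,0.044],[0,0,0,-0.013,-0.03,0,0.044],[0,0,0,-0.013,-0.03,0,0.044],[0,0,0,-0.013,-0.03,0,0.044],[0,0,0,-0.013,-0.03,0,0.044],[0,0,0,0,0,0,0.044]]}, lines="1,3")

```text
time_s: 9.0
tcp_pos: [0.5933, 0.0132, 0.2123]
tcp_rot: [0.093, -3.139, 0.001]
```

Emit:
hand_motion(increments={"moves": [[0,0,0,0,0,0.02,0.044],[0,0,0,0,0,0,0.044],[0,0,0,0,0,0,0.044]]})

```text
time_s: 9.3
tcp_pos: [0.5912, 0.017, 0.1933]
tcp_rot: [0.101, -3.137, -0.001]
contact_force: [-0.4, 0.4, 0.6]
gripper_width: 0.0441
grasp_force: 0.0
```

```bash
python3 - <<'E'
from go import *
c=eyes.calibration("wrist");im=eyes.read_camera("wrist");np.save("w5.npy",c,allow_pickle=True)
cv2.imwrite("pics/w5.png",cv2.resize(cv2.convertScaleAbs(im[:,:,::-1],alpha=1.6),(768,576),interpolation=cv2.INTER_CUBIC))
X=W(P,(0,-153,0));X[2]=.098;go(X,P[2])
print(proj(c,W(P,(0,-153,125)))*1.5,proj(c,W(P,(0,-110,112)))*1.5)
E
```

```text
tcp [0.592  0.0171 0.1941] t 9.35 rot [ 0.0008 -0.0007  0.0007] d now [ 0.0001 -0.001   0.0961] d after turn [ 0.0002 -0.0009  0.0961] q [ 0.03  0.39 -0.04  1.14  0.   -0.04]
[382.28100013 306.28461393] [465.4859944  297.64951099]
```

View pics/w5.png

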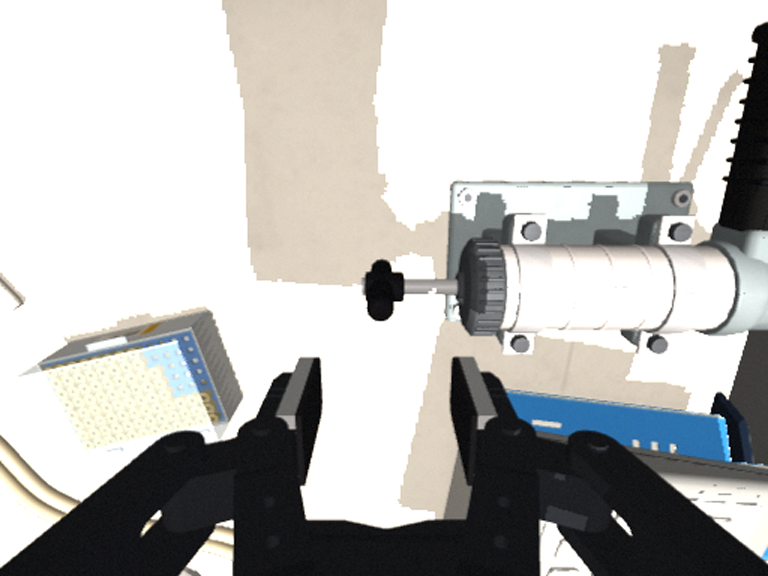

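The bar top is at (380,306), against a prediction of (382,306), and the cap edge is near (462,290). The pads at (320..452) straddle the bar. Descending.

Emit:
hand_motion(increments={"moves": [[0,0,0,0,-0.0015,0.03,0.044],[0,0,0,0,0,0.03,0.044],[0,0,0,0,0,0.016,0.044],[0,0,0,0,0,0.01,0.044],[0,0,0,0,0,0.01,0.044],[0,0,0,0,0,0,0.044]]})

```text
time_s: 9.95
tcp_pos: [0.5925, 0.0154, 0.0979]
tcp_rot: [0.101, -3.14, -0.001]
contact_force: [0.5, 0.1, 0.2]
gripper_width: 0.044
grasp_force: 0.0
```

Emit:
hand_motion(increments={"moves": [[0,0,0,0,0,0,0.03],[0,0,0,0,0,0,0.02],[0,0,0,0,0,0,0.005],[0,0,0,0,0,0,0.005],[0,0,0,0,0,0,0.005],[0,0,0,0,0,0,0.005]]}, force=60)

```text
time_s: 10.55
tcp_pos: [0.5938, 0.0143, 0.0997]
tcp_rot: [-0.099, 3.137, -0.001]
contact_force: [-0.6, -2.9, 6.3]
gripper_width: 0.0118
grasp_force: 58.9
```

The handle is gripped with the rod at 0 (TCP y 0.0143). Pulling smoothly.

Emit:
hand_motion(increments={"moves": [[0,0,0,0,-0.004,0,0.005],[0,0,0,0,-0.01,0,0.005],[0,0,0,0,-0.012,0,0.005],[0,0,0,0,-0.012,0,0.005],[0,0,0,0,-0.012,0,0.005],[0,0,0,0,-0.012,0,0.005],[0,0,0,0,-0.01,0,0.005],[0,0,0,0,0,0,0.005]]}, force=80)

```text
time_s: 11.35
tcp_pos: [0.5979, -0.0535, 0.0998]
tcp_rot: [-0.102, 3.137, 0.014]
contact_force: [-1.7, 9.9, 7.5]
gripper_width: 0.0112
grasp_force: 78.5
```

```bash
python3 - <<'E'
from go import *
s=env.read_state();d=s["tcp_pos"]-np.array([.5938,.0143,.0997]);print(R.from_euler("z",-P[2]).apply(d))
E
```

```text
[-2.11997136e-04 -6.78769548e-02  7.52997927e-05]
```

Emit:
hand_motion(increments={"moves": [[0,0,0,0,-0.006,0,0.005],[0,0,0,0,-0.005,0,0.005],[0,0,0,0,-0.002,0,0.005],[0,0,0,0,0,0,0.005],[0,0,0,0,0,0,0.005]]})

```text
time_s: 11.85
tcp_pos: [0.5986, -0.065, 0.0998]
tcp_rot: [-0.104, 3.137, 0.016]
contact_force: [-1.7, 11.4, 8.6]
gripper_width: 0.0116
grasp_force: 78.5
```

```bash
python3 - <<'E'
from go import *
s=env.read_state();d=s["tcp_pos"]-np.array([.5938,.0143,.0997]);print(R.from_euler("z",-P[2]).apply(d))
c=eyes.calibration("wrist");im=eyes.read_camera("wrist");np.save("w6.npy",c,allow_pickle=True)
im=cv2.convertScaleAbs(im[:,:,::-1],alpha=1.3)
cv2.imwrite("pics/w6full.png",im)
cv2.imwrite("pics/w6.png",cv2.resize(im[120:270,240:440],None,fx=4,fy=4,interpolation=cv2.INTER_CUBIC))
E
```

```text
[-2.91638714e-04 -7.94252186e-02  5.70112458e-05]
```

View pics/w6.png

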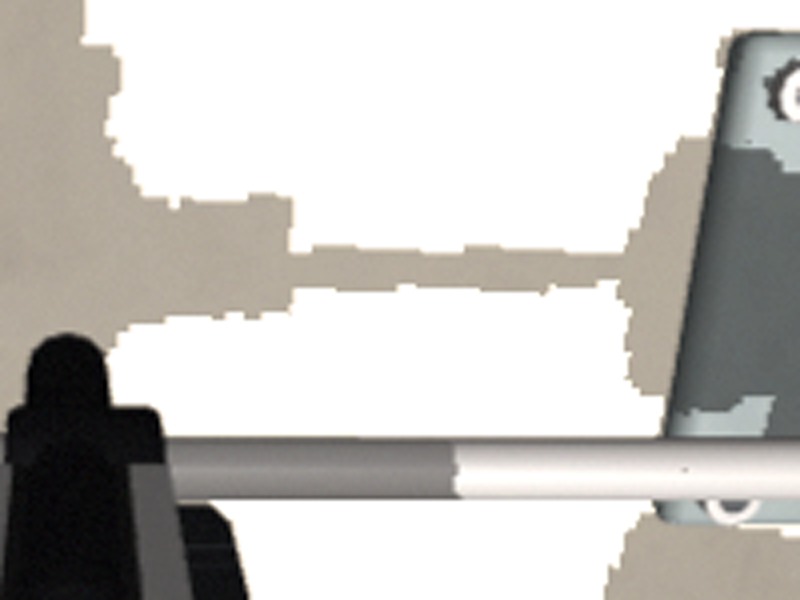

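The crop shows the rod at row 237 of the full image, but the cap lies off to the right. The picture allowance is used up, so I'll read the groove numerically along the rod.

```bash
python3 - <<'E'
from fit import *
g=cv2.cvtColor(cv2.imread("pics/w6full.png"),cv2.COLOR_BGR2GRAY)
C=np.load("w6.npy",allow_pickle=True).item()
print("cap face axis px",proj(C,W(P,(0,-110,89.5))),"5mm out",proj(C,W(P,(0,-115,89.5))),"cap top rim",proj(C,W(P,(0,-110,112))))
for v in range(228,248,2):print(v,g[v,426:490].tolist())
E
```

```text
cap face axis px [478.16712493 235.7568914 ] 5mm out [469.28191416 235.78025947] cap top rim [509.96920013 256.25022944]
228 [187, 187, 187, 186, 160, 101, 99, 100, 98, 100, 99, 101, 100, 99, 100, 98, 102, 99, 101, 99, 101, 99, 101, 99, 99, 100, 99, 93, 65, 24, 29, 27, 30, 25, 30, 26, 27, 27, 30, 27, 28, 27, 26, 28, 28, 28, 27, 27, 30, 28, 30, 30, 31, 36, 44, 55, 58, 59, 57, 53, 45, 41, 37, 34]
230 [107, 108, 108, 109, 109, 107, 110, 106, 108, 108, 108, 108, 108, 108, 109, 108, 105, 109, 108, 108, 108, 106, 105, 105, 105, 106, 106, 105, 106, 105, 106, 106, 105, 105, 105, 105, 105, 103, 105, 103, 103, 84, 36, 27, 30, 27, 27, 27, 27, 30, 30, 30, 28, 30, 37, 47, 56, 62, 66, 62, 65, 56, 43, 39]
232 [168, 167, 167, 167, 168, 169, 165, 169, 167, 169, 167, 166, 167, 166, 166, 165, 166, 166, 165, 166, 167, 163, 168, 166, 165, 165, 167, 167, 166, 166, 166, 165, 165, 165, 165, 164, 166, 164, 162, 164, 162, 166, 139, 71, 31, 34, 30, 30, 29, 27, 30, 31, 27, 27, 31, 39, 51, 61, 69, 69, 68, 60, 43, 40]
234 [201, 201, 200, 199, 198, 199, 199, 200, 201, 200, 200, 200, 199, 200, 198, 199, 199, 200, 1
[... 1333 characters left out ...]
233, 232, 232, 232, 199, 87, 45, 42, 39, 35, 30, 29, 30, 32, 29, 27, 31, 44, 60, 74, 82, 81, 79, 69, 46]
244 [199, 200, 199, 199, 197, 200, 197, 200, 199, 201, 199, 199, 200, 200, 199, 200, 199, 198, 199, 198, 200, 199, 199, 198, 199, 200, 199, 199, 199, 198, 200, 200, 200, 199, 199, 198, 199, 198, 200, 197, 198, 179, 112, 45, 26, 27, 29, 31, 29, 26, 30, 31, 29, 29, 29, 36, 52, 65, 76, 79, 81, 81, 77, 73]
246 [147, 219, 245, 230, 197, 193, 195, 195, 194, 193, 193, 191, 191, 191, 188, 190, 189, 191, 189, 189, 189, 189, 190, 188, 191, 189, 190, 190, 188, 171, 111, 26, 29, 30, 25, 29, 26, 26, 26, 25, 23, 27, 30, 27, 27, 30, 27, 31, 30, 31, 29, 31, 26, 30, 35, 47, 61, 72, 81, 81, 78, 78, 75, 66]
```

The groove shows as a grey band at columns 471–475, with dark cap straight after it. It isn't fully out yet: about 4.4 of 5 mm, which matches 79.4 mm of measured travel. I'll pull a little more.

Emit:
hand_motion(increments={"moves": [[0,0,0,0,-0.002,0,0.005],[0,0,0,0,0,0,0.005],[0,0,0,0,0,0,0.005],[0,0,0,0,0,0,0.005]]})

```text
time_s: 12.3
tcp_pos: [0.5987, -0.0667, 0.0998]
tcp_rot: [-0.105, 3.137, 0.016]
contact_force: [-1.8, 10.8, 7.9]
gripper_width: 0.0115
grasp_force: 78.6
```

```bash
python3 - <<'E'
from fit import *
s=env.read_state();d=s["tcp_pos"]-np.array([.5938,.0143,.0997]);print(R.from_euler("z",-P[2]).apply(d).round(4))
C=eyes.calibration("wrist")
g=cv2.cvtColor(cv2.convertScaleAbs(eyes.read_camera("wrist")[:,:,::-1],alpha=1.3),cv2.COLOR_BGR2GRAY)
print(proj(C,W(P,(0,-110,89.5))),proj(C,W(P,(0,-115,89.5))))
for v in range(230,247,2):print(v,g[v,462:490].tolist())
E
```

```text
[-0.0003 -0.0812  0.0001]
[481.28005076 235.7853793 ] [472.4003232  235.80775216]
230 [107, 106, 105, 101, 102, 82, 38, 31, 46, 62, 63, 67, 67, 71, 85, 90, 57, 31, 27, 29, 29, 36, 47, 53, 62, 64, 63, 64]
232 [165, 166, 165, 164, 164, 164, 143, 72, 39, 41, 41, 42, 51, 65, 72, 96, 136, 131, 52, 27, 29, 31, 32, 51, 59, 67, 67, 66]
234 [196, 196, 198, 197, 196, 196, 197, 175, 107, 67, 65, 66, 64, 67, 65, 70, 100, 158, 156, 54, 25, 27, 32, 44, 57, 66, 70, 70]
236 [221, 223, 221, 221, 220, 221, 220, 219, 182, 90, 88, 91, 81, 58, 59, 64, 71, 143, 192, 100, 31, 30, 31, 37, 56, 66, 73, 75]
238 [239, 240, 238, 240, 234, 230, 238, 240, 210, 125, 105, 103, 104, 103, 101, 86, 68, 152, 209, 107, 32, 30, 30, 34, 51, 67, 73, 75]
240 [242, 243, 244, 243, 243, 243, 241, 242, 206, 98, 99, 99, 96, 98, 92, 75, 79, 167, 209, 89, 27, 29, 30, 35, 53, 66, 77, 80]
242 [232, 233, 232, 232, 232, 232, 234, 200, 99, 72, 71, 73, 73, 74, 72, 67, 117, 171, 128, 52, 30, 29, 30, 40, 56, 69, 79, 82]
244 [200, 201, 200, 201, 201, 182, 110, 44, 31, 35, 52, 67, 70, 70, 89, 144, 166, 91, 35, 30, 25, 28, 35, 49, 64, 75, 81, 80]
246 [27, 25, 26, 26, 27, 24, 27, 27, 27, 28, 27, 26, 27, 27, 28, 29, 29, 29, 30, 26, 30, 32, 44, 57, 69, 78, 79, 81]
```

A bright sliver of rod (columns 479–480) now shows behind the groove, so the whole groove is out and travel is about 81 mm. I'll hold still and hand in.

Emit:
hand_motion(increments={"moves": [[0,0,0,0,0,0,0.005],[0,0,0,0,0,0,0.005],[0,0,0,0,0,0,0.005],[0,0,0,0,0,0,0.005],[0,0,0,0,0,0,0.005]]})

```text
time_s: 12.85
tcp_pos: [0.5987, -0.0667, 0.0998]
tcp_rot: [-0.105, 3.137, 0.016]
contact_force: [-2.0, 10.5, 7.9]
gripper_width: 0.0112
grasp_force: 78.6
```

```bash
python3 -c "
from bench import env, eyes, ticket
print(ticket.hand_in())"
```

```text
the job is handed in; nothing more can be done
None
```

The job is handed in at 12.85 s (no verdict came back): the trigger was squeezed home and sprang back, and the gripper holds the rod steady about 81 mm out with the whole groove showing; the dish, cartridge and screw cap were not touched.

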